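# Find the hidden catch of the laundry-tablet box

## Robot

A 6-joint arm with a two-finger parallel gripper is mounted at the origin on the work surface. World frame = base frame: x ahead of the robot, y to its left, z up, the work surface at z = 0. Lengths are in m, angles in degrees, forces in N, time in s.
With the tool pointing down it reaches from about 0.25 to 0.725 m from the base axis. Payload 9.7 kg.
Tool frame: the origin (TCP) lies at the very end of the fingers, on their centre line; the grasp point (between the pads) lies 19 mm behind it; z points along the fingers, y is the line along which they close (so a half turn about z gives the same grasp; the last joint's range is limited). The gripper opens to 85 mm and grips with 20 to 120 N. Pads are 22 mm wide; open, the fingers measure 114 mm over their backs; the gripper's body (76 mm by 85 mm) begins 54 mm behind the grasp point. The pads swing forward as they close: fully open they stand 13 mm farther back than shut.
Start: joints at [-71.104, 4.979, 10.078, 95.1, 0, 90], TCP at [0.178, -0.52, 0.231] pointing down, gripper open.
Joint ranges: [-179.16, 179.16], [-48.56, 103.87], [-65.8, 70.77], [-126.05, 130.52], [-82.76, 87.17], [-180, 180]. Speed limits (degrees/s): [127.2, 127.2, 147.25, 180, 180, 180].

## Interface

Orientations are given as [roll, pitch, yaw] about the fixed x, y, z axes, in that order (R = Rz(yaw) Ry(pitch) Rx(roll)).
In Python, from workcell import bot gives the robot as it stands.
- The arm moves only by the tool arm_command, never from a script. Its argument "series" is a list of rows, each a list of 4 numbers: the shift along the tool's x, y, z in m, then the turn about the tool's z in rad. A call has exactly 5 rows; each row is the pose to reach, as a shift and turn from the pose commanded when the call began, along the tool's axes at that moment; what a row does not reach only later rows make up. A row lasts 1/10 s, in which the tool goes at most 50 mm and 8.59 degrees, less where a joint would pass 70% of its speed; a pose out of reach is approached as far as the arm can. A call with a gripper value outside its range is refused whole. "hand" is the finger opening in m, from 0 to 0.0854, set as the call begins (left out, the last holds). The fingers move at their own pace and stop on an object; "grip_force" is the grip in N (left out, the last holds). Time passes only in rows, so rows that repeat a pose let the fingers close, or fill a call up. It gives the time, the measured TCP pose, the force, the opening and the grip force at its end, in the units of the state.
- bot.get_obs(): the state, without advancing time (a new reading comes with each control period).
- bot.camera(name): name is "side" or "top" or "wrist"; returns a dict with "color" (420x560x3 uint8, blue, green, red), "camera_matrix" (3x3 intrinsics, pixels), "xyz" and "orientation" of the camera in the world; the wrist camera has in their place "T_tool_cam" (4x4, takes a point from camera to tool coordinates, whose origin is the TCP and whose axes are the flange's). Camera axes: x right, y up, looking along -z (the intrinsics and any distortion apply to the point x, -y, -z); pixel columns grow to the right and rows downward; lengths in m; the calibration is good to about 2 mm. The wrist camera is an equidistant fisheye: a pixel r from the principal point sees the ray r / f radians off the axis. A picture is of the moment at which its call begins: read the wrist's pose just before it. There is no depth.
- bot.job_done(): hands the job in; it is judged then, once.
Trained networks look in the newest picture that a camera, given by its name, has taken for a name from the list of things; names that differ only in an ending like _2 or _b are one class to them, and where a whole thing is asked for, a point or a joint stands for the part that bears it (a point fixed in the world has none). Each returns a list of dicts, best first, with "confidence" (0 to 1); they miss things now and then, are a little off and sometimes report something else, mostly with a low value. They report only what shows in the picture. A call takes as long as a camera call.
- bot.find_in(camera, target): "location" ([column, row] in pixels, amid what is visible of it).
- bot.mark_of(camera, target): "location" ([column, row] in pixels: a listed point, or the origin of a listed thing).
The state is a dict: "time": time; "q": joint angles; "qd": joint speeds; "joint_efforts": joint torques, N m; "ee_pos": TCP position; "tcp_rot": TCP orientation; "wrist_force": force on the tool from outside, world axes, zero at the start; "torque": the same for the moment, N m; "opening": finger opening in m; "grasp_force": force on a finger pad.
Only numpy, scipy, OpenCV 4.12 (cv2) and the standard library are available. Lean on these libraries where they do the work, as an engineer would, in place of code of your own. Each camera call takes 0.05 s, during which the arm holds its last target. There are 200 camera calls.

## Task

The flat-topped grey box on the laundry counter keeps the washing tablets from children: six identical sunk pads are let into its top, and only one of them, never known beforehand, is the catch that gives under a finger. Feel across the pads until you find the one that gives, and press it fully down so that the tablet drawer slides out of the box's far side and stays out. Do not touch the drawer itself, and leave the bottle, the jar and the brush where they are.

Things in the scene. Friction and masses are not known exactly. Their poses are not given: they have to be found in the camera images.
- case: Tablet box, light grey plastic, screwed to the counter, immovable: 160 mm (its x) by 230 mm (its y), 90 mm high. Origin: centre of its underside, on the counter; z up; its -x side is the drawer front, turned away from the robot. Flat ribs 12 to 18 mm wide divide the top into six square wells, 56 mm clear, in two rows of three: centres at x = -34 and +34 mm, y = -68, 0 and +68 mm.
- panel (a point): Centre of the box's flat top, at rib height (90 mm above the counter), axes as the case. In each well lies a flat square pad, 53 mm wide, its top 2 mm below the ribs. Five pads are rigid; the sixth, in any well, is the catch. All look the same and no pose tells which it is: it must be felt. The catch sinks straight down at about 3 N.
- catch (a joint): How far the catch pad is pressed down, m: 0 at the start, 0.008 fully down (stop). No spring: steady push of about 3 to 4 N moves it and it stays where it is left. At 0.008 its top is 80 mm above the counter.
- drawer: Tablet drawer in the box, a plain flush grey front 216 mm wide and 52 mm high (10 to 62 mm above the counter) without handle. Its origin coincides with the origin of the case when shut. It is geared to the catch: it slides out along the case's -x, 5 mm for each mm that the catch is pressed, 40 mm at full press.
- bottle: Loose white bottle, 68 mm diameter, 165 mm tall, standing at the case's +y side, its centre 190 to 240 mm from the box's centre line. Origin: centre of its underside. Bystander.
- jar: Loose glass jar, 72 mm diameter, 95 mm tall, standing at the case's -y side, its centre 190 to 250 mm from the box's centre line. Origin: centre of its underside. Bystander.
- brush: Loose flat brush with a wooden handle, about 170 mm long, lying on the robot's side of the box (the case's +x), its centre 150 to 180 mm from the box's centre. Its x axis runs along the handle. Bystander.

How it is judged (in metres and radians):
At the end, for the whole second after the job is handed in: The catch is pressed at least 6.5 of its 8 mm and the drawer stands out at least 30 mm, at rest (value of joint catch above 0.0065 m and x of drawer in the frame of case below -0.03 m and linear speed of drawer below 0.01 m/s); the robot touches nothing.
It fails at once if The drawer is touched or pulled by the robot (over 1 N) (contact force between any of the fingers, the arm and drawer above 1 N).
It fails at once if The bottle is moved or lifted more than 20 mm (distance of bottle from where it was at the start of the episode above 0.02 m).
It fails at once if The jar is moved or lifted more than 20 mm (distance of jar from where it was at the start of the episode above 0.02 m).
It fails at once if The brush is moved or lifted more than 20 mm (distance of brush from where it was at the start of the episode above 0.02 m).
It also fails if it takes over 48 s, if anything falls off the work surface, if the arm or the gripper's body presses on something with over 40 N, if the wrist force passes 120 N, or if a joint passes its speed limit or range.

## Working session

There is one attempt and no reset: what is moved stays moved. The work goes in short steps, Python scripts to look and compute and a tool call to move; the robot and the scene stay as the last step left them, time stands still between calls to the robot, and variables do not carry over. Pictures are saved under pics/ and viewed, at most 10 in all, crops included, and the job is handed in when it is done.

Besides the shell and the picture viewer there is one more tool, called after "Emit:" as name(argument=value, ...) on one line, values as JSON. arm_command: Moves the arm, as the interface text tells. Its arguments: {"type":"object","properties":{"series":{"type":"array"},"hand":{"type":"number"},"grip_force":{"type":"number"}},"required":["series"]}

```bash
mkdir -p pics
python3 - <<'E'
from workcell import bot
import cv2
o=bot.get_obs();print(o)
for c in("top","side"):
    d=bot.camera(c);cv2.imwrite(f"pics/{c}1.png",d["color"]);print(c,d["camera_matrix"],d["xyz"],d["orientation"],[k for k in d])
    for t in("case","bottle","jar","brush"):print(t,bot.find_in(c,t)[:2])
    for t in("panel","case","bottle","jar","brush"):print(t,bot.mark_of(c,t)[:2])
E
```

```text
{'time': 0.0, 'q': array([-7.11049562e+01,  5.01124404e+00,  1.00345881e+01,  9.50987267e+01,
        6.10708809e-04,  9.00029801e+01]), 'qd': array([ 0.03478982, -0.01883017,  0.01418782,  0.04014546, -0.05648328,
       -0.11171048]), 'joint_efforts': array([ 1.40162065e-04, -5.20394683e+01,  4.64800787e+01,  1.64504122e-02,
        2.79044990e-06,  9.65467599e-07]), 'ee_pos': array([ 0.17804049, -0.52015115,  0.23058288]), 'tcp_rot': array([-1.79924617e+02, -6.06787454e-04,  1.88920630e+01]), 'wrist_force': array([-0.10615031, -0.24182283, -0.96532257]), 'torque': array([-0.01270744,  0.00838023, -0.03520405]), 'grasp_force': 0.0, 'opening': 0.08518813187760385}
top [[464.13159823   0.         285.11262652]
 [  0.         464.13159823 208.31821355]
 [  0.           0.           1.        ]] [0.44992813 0.07726681 1.21786822] [  4.21460862  -0.69052456 -90.85264494] ['color', 'camera_matrix', 'xyz', 'orientation']
case [{'location': [264.9, 184.7], 'confidence': 0.69}]
bottle [{'location': [354.1, 160.2], 'confidence': 0.83}]
jar [{'location': [173.9, 223.6], 'confidence': 0.72}]
b
[... 455 characters left out ...]
  1.        ]] [0.17564169 0.83198757 0.92173898] [  45.3784243     0.82736182 -155.8090478 ] ['color', 'camera_matrix', 'xyz', 'orientation']
case [{'location': [262.1, 250.0], 'confidence': 0.59}]
bottle [{'location': [278.6, 163.9], 'confidence': 0.76}]
jar [{'location': [251.2, 312.0], 'confidence': 0.7}]
brush [{'location': [326.6, 253.1], 'confidence': 0.96}]
panel [{'location': [257.4, 219.3], 'confidence': 0.74}]
case [{'location': [261.0, 248.3], 'confidence': 0.58}, {'location': [260.5, 218.5], 'confidence': 0.53}]
bottle [{'location': [276.8, 183.5], 'confidence': 0.56}]
jar [{'location': [254.4, 325.8], 'confidence': 0.83}]
brush [{'location': [323.0, 260.3], 'confidence': 0.92}]
```

View pics/top1.png

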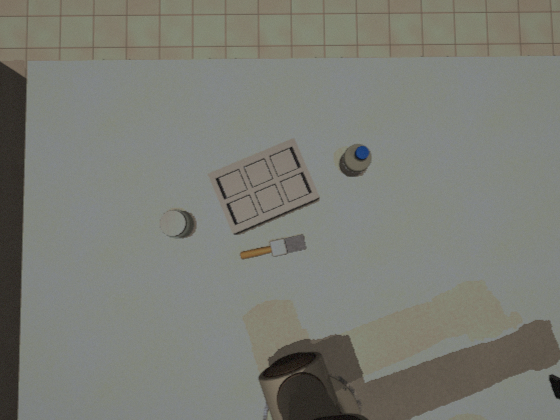

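View pics/side1.png

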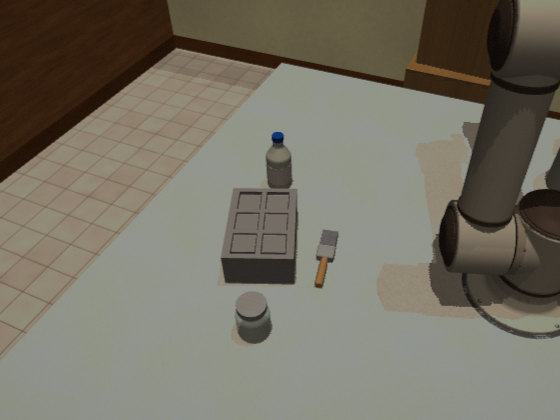

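The top view shows the box with its six wells between (209,174), (294,140), (319,198) and (235,233). The bottle is at (355,157), the jar at (175,223) and the brush at (272,248). The box's +x side faces the robot. In the side view the box is at about (262,235), with the jar nearer the camera. Next I'll fit the panel pose from the well contours.

```bash
cat > h.py <<'E'
import numpy as np,cv2
from scipy.spatial.transform import Rotation as R
def ray(d,px):
    K=d["camera_matrix"];v=np.linalg.inv(K)@[px[0],px[1],1];v=v*[1,-1,-1]
    return R.from_euler("xyz",d["orientation"],degrees=True).as_matrix()@v
def at_z(d,px,z):
    v=ray(d,px);c=np.array(d["xyz"]);return c+v*(z-c[2])/v[2]
def proj(d,P):
    p=R.from_euler("xyz",d["orientation"],degrees=True).inv().apply(np.atleast_2d(P)-d["xyz"])*[1,-1,-1]
    p=p@d["camera_matrix"].T;return p[:,:2]/p[:,2:]
E
python3 - <<'E'
from workcell import bot
from h import *
for c,box in(("top",(190,120,340,250)),("side",(210,175,310,285))):
    d=bot.camera(c);x0,y0,x1,y1=box
    g=cv2.cvtColor(d["color"],6)[y0:y1,x0:x1];g=cv2.resize(g,None,fx=6,fy=6,interpolation=cv2.INTER_CUBIC)
    b=cv2.adaptiveThreshold(g,255,0,0,61,3 if c=="top" else 2)
    n,l,s,ce=cv2.connectedComponentsWithStats(b,connectivity=4)
    for i in range(1,n):
        A=s[i,4]/36
        if 150<A<1200:
            px=(ce[i]-2.5)/6+[x0,y0];print(c,px.round(1),round(A),at_z(d,px,.088).round(4))
    for t,z in(("panel",.09),("case",0),("bottle",0),("jar",0),("brush",.0)):
        m=bot.mark_of(c,t)
        if m:print(c,t,at_z(d,m[0]["location"],z).round(3))
    cv2.imwrite(f"pics/b_{c}.png",b)
    cv2.imwrite(f"pics/g_{c}.png",cv2.resize(g,None,fx=.8,fy=.8))
a=cv2.imread("pics/g_top.png");print(a.shape)
E
```

```text
top [283.7 161.7] 408 [0.6479 0.0642 0.088 ]
top [257.9 172.5] 400 [0.622  0.1278 0.088 ]
top [232.  183.4] 415 [0.5959 0.1915 0.088 ]
top [294.6 187.1] 413 [0.5849 0.0385 0.088 ]
top [268.7 197.9] 405 [0.559  0.1022 0.088 ]
top [242.7 208.9] 421 [0.5329 0.1658 0.088 ]
top panel [0.589 0.123 0.09 ]
top case [0.594 0.123 0.   ]
top bottle [ 0.655 -0.108  0.   ]
top jar [0.508 0.339 0.   ]
top brush [0.431 0.106 0.   ]
side [243.4 242.9] 359 [0.5958 0.1932 0.088 ]
side [273.6 243.3] 364 [0.5329 0.167  0.088 ]
side [259.  270.4] 879 [0.5278 0.2498 0.088 ]
side panel [0.591 0.122 0.09 ]
side case [0.585 0.12  0.   ]
side bottle [ 0.662 -0.12  -0.   ]
side jar [0.505 0.335 0.   ]
side brush [0.438 0.098 0.   ]
(624, 720, 3)
```

The well centres from both cameras agree. Far row: A(.648,.064), B(.622,.128), C(.596,.192). Near row: D(.585,.039), E(.559,.102), F(.533,.166). I'll close the fingers and move over D.

Emit:
arm_command(series=[[0.03,-0.02,0,0],[0.07,-0.05,0,0],[0.11,-0.077,0,0],[0.15,-0.105,0,0],[0.19,-0.133,0,0]], hand=0, grip_force=20)

```text
time: 2.1
ee_pos: [0.3155, -0.3314, 0.2314]
tcp_rot: [180.0, -0.0, 18.9]
wrist_force: [1.4, -1.1, 0.0]
opening: 0.0125
grasp_force: 0.0
```

Emit:
arm_command(series=[[0.04,-0.028,0,0],[0.08,-0.056,0,0],[0.12,-0.084,0,0],[0.16,-0.112,0,0],[0.19,-0.133,0,0]])

```text
time: 2.6
ee_pos: [0.4526, -0.1432, 0.2315]
tcp_rot: [180.0, -0.0, 19.0]
wrist_force: [0.5, -0.7, 0.5]
opening: -0.0001
grasp_force: 0.0
```

Emit:
arm_command(series=[[0.04,-0.028,0.01,0],[0.08,-0.056,0.02,0],[0.12,-0.084,0.03,0],[0.16,-0.112,0.04,0],[0.186,-0.131,0.05,0.058]])

```text
time: 3.1
ee_pos: [0.5863, 0.0413, 0.1805]
tcp_rot: [-180.0, -0.0, 15.6]
wrist_force: [0.1, -1.5, 0.2]
opening: -0.0001
grasp_force: 0.0
```

Emit:
arm_command(series=[[0,0,0.01,0],[0,0,0.02,0],[0,0,0.03,0],[0,0,0.03,0],[0,0,0.03,0]])

```text
time: 3.6
ee_pos: [0.5847, 0.0377, 0.1517]
tcp_rot: [180.0, -0.0, 15.5]
wrist_force: [0.3, -1.3, 0.3]
opening: -0.0002
grasp_force: 0.0
```

Emit:
arm_command(series=[[0,0,0.015,-0.058],[0,0,0.03,-0.117],[0,0,0.045,-0.117],[0,0,0.052,-0.117],[0,0,0.055,-0.117]])

```text
time: 4.1
ee_pos: [0.5848, 0.0383, 0.0957]
tcp_rot: [-180.0, 0.0, 22.2]
wrist_force: [0.1, -0.4, 0.1]
opening: -0.0
grasp_force: 0.0
```

Emit:
arm_command(series=[[0,0,0.002,0],[0,0,0.004,0],[0,0,0.006,0],[0,0,0.007,0],[0,0,0.007,0]])

```text
time: 4.6
ee_pos: [0.5851, 0.0386, 0.0893]
tcp_rot: [180.0, -0.0, 22.3]
wrist_force: [-0.8, -0.9, 0.5]
opening: -0.0003
grasp_force: 0.0
```

Emit:
arm_command(series=[[0,0,0.0005,0],[0,0,0.001,0],[0,0,0.0015,0],[0,0,0.002,0],[0,0,0.002,0]])

```text
time: 5.1
ee_pos: [0.5851, 0.0386, 0.0881]
tcp_rot: [180.0, -0.0, 22.3]
wrist_force: [-1.9, -0.6, 4.9]
opening: -0.0002
grasp_force: 2.9
```

Emit:
arm_command(series=[[0,0,0.0005,0],[0,0,0.001,0],[0,0,0.001,0],[0,0,0.001,0],[0,0,0.001,0]])

```text
time: 5.6
ee_pos: [0.5851, 0.0385, 0.088]
tcp_rot: [180.0, -0.1, 22.3]
wrist_force: [-4.9, 0.5, 12.2]
opening: -0.0003
grasp_force: 6.1
```

D is rigid: it stopped at z=.088 with 12 N. On to E.

Emit:
arm_command(series=[[0,0,-0.012,0],[0,-0.02,-0.015,0],[0,-0.045,-0.015,0],[0,-0.0687,-0.012,0],[0,-0.0687,-0.005,0]])

```text
time: 6.1
ee_pos: [0.5588, 0.1042, 0.0922]
tcp_rot: [-180.0, -0.1, 22.4]
wrist_force: [0.2, -0.3, -0.2]
opening: 0.0003
grasp_force: 0.0
```

Emit:
arm_command(series=[[0,0,0.001,0],[0,0,0.002,0],[0,0,0.003,0],[0,0,0.004,0],[0,0,0.005,0]])

```text
time: 6.6
ee_pos: [0.5594, 0.1014, 0.088]
tcp_rot: [180.0, -0.1, 22.2]
wrist_force: [-7.1, -2.3, 19.0]
opening: 0.0001
grasp_force: 9.1
```

E is rigid too. On to F.

Emit:
arm_command(series=[[0,0,-0.012,0],[0,-0.02,-0.015,0],[0,-0.045,-0.015,0],[0,-0.0687,-0.012,0],[0,-0.0687,-0.005,0]])

```text
time: 7.1
ee_pos: [0.5329, 0.1674, 0.0923]
tcp_rot: [-180.0, -0.1, 22.4]
wrist_force: [-0.3, -0.0, -0.7]
opening: -0.0001
grasp_force: 0.0
```

Emit:
arm_command(series=[[0,0,0.001,0],[0,0,0.002,0],[0,0,0.003,0],[0,0,0.004,0],[0,0,0.0045,0]])

```text
time: 7.6
ee_pos: [0.5334, 0.165, 0.088]
tcp_rot: [180.0, -0.1, 22.2]
wrist_force: [-2.8, -2.3, 11.5]
opening: -0.0003
grasp_force: 5.7
```

F is rigid. On to C, tool +x by 68 mm.

Emit:
arm_command(series=[[0,0,-0.012,0],[0.02,0,-0.015,0],[0.045,0,-0.015,0],[0.068,0,-0.012,0],[0.068,0,-0.005,0]])

```text
time: 8.1
ee_pos: [0.5982, 0.192, 0.0922]
tcp_rot: [180.0, -0.1, 22.3]
wrist_force: [-0.9, 0.1, 0.3]
opening: 0.0002
grasp_force: 0.0
```

Emit:
arm_command(series=[[0,0,0.001,0],[0,0,0.002,0],[0,0,0.003,0],[0,0,0.004,0],[0,0,0.005,0]])

```text
time: 8.6
ee_pos: [0.5957, 0.1913, 0.0881]
tcp_rot: [180.0, -0.1, 22.3]
wrist_force: [-4.8, -2.7, 12.8]
opening: -0.0005
grasp_force: 6.3
```

C is rigid. On to B.

Emit:
arm_command(series=[[0,0,-0.012,0],[0,0.02,-0.015,0],[0,0.045,-0.015,0],[0,0.0687,-0.012,0],[0,0.0687,-0.005,0]])

```text
time: 9.1
ee_pos: [0.6232, 0.1257, 0.0931]
tcp_rot: [179.9, -0.1, 22.1]
wrist_force: [0.3, 0.6, 0.8]
opening: -0.0003
grasp_force: 0.0
```

Emit:
arm_command(series=[[0,0,0.001,0],[0,0,0.002,0],[0,0,0.003,0],[0,0,0.004,0],[0,0,0.005,0]])

```text
time: 9.6
ee_pos: [0.6219, 0.1285, 0.0872]
tcp_rot: [-180.0, -0.0, 22.3]
wrist_force: [-1.3, 1.5, 2.1]
opening: 0.0003
grasp_force: 1.0
```

B gives: it sank to .0872 under only 2 N. Pressing it fully down.

Emit:
arm_command(series=[[0,0,0.001,0],[0,0,0.002,0],[0,0,0.003,0],[0,0,0.004,0],[0,0,0.005,0]])

```text
time: 10.1
ee_pos: [0.622, 0.128, 0.0818]
tcp_rot: [-180.0, -0.0, 22.3]
wrist_force: [0.3, 2.7, 2.7]
opening: -0.0002
grasp_force: 1.2
```

Emit:
arm_command(series=[[0,0,0.001,0],[0,0,0.002,0],[0,0,0.003,0],[0,0,0.0035,0],[0,0,0.0035,0]])

```text
time: 10.6
ee_pos: [0.6222, 0.1279, 0.08]
tcp_rot: [180.0, -0.1, 22.3]
wrist_force: [-4.2, 1.3, 12.7]
opening: 0.0002
grasp_force: 6.4
```

It's at the stop (z=.080, 12.7 N). I'll lift straight up and check.

Emit:
arm_command(series=[[0,0,-0.005,0],[0,0,-0.015,0],[0,0,-0.035,0],[0,0,-0.06,0],[0,0,-0.09,0]])

```text
time: 11.1
ee_pos: [0.6215, 0.1275, 0.1686]
tcp_rot: [180.0, 0.1, 22.3]
wrist_force: [-0.1, 0.6, 1.0]
opening: -0.0002
grasp_force: 0.0
```

Emit:
arm_command(series=[[-0.03,0,-0.02,0],[-0.07,0,-0.04,0],[-0.11,0,-0.05,0],[-0.15,0,-0.05,0],[-0.15,0,-0.05,0]])

```text
time: 11.6
ee_pos: [0.4799, 0.0696, 0.22]
tcp_rot: [180.0, -0.0, 22.2]
wrist_force: [0.9, -0.7, 0.8]
opening: -0.0001
grasp_force: 0.0
```

Run:
```python
from workcell import bot
import cv2,numpy as np
a=bot.camera("top")["color"][110:270,130:400];b=bot.camera("side")["color"][110:360,170:390]
print(bot.get_obs()["wrist_force"],bot.get_obs()["time"])
r=lambda i:cv2.resize(i,(390,int(i.shape[0]*390/i.shape[1])))
a,b=r(a),r(b);h=max(len(a),len(b))
p=lambda i:cv2.copyMakeBorder(i,0,h-len(i),0,0,0)
cv2.imwrite("pics/end.png",np.hstack([p(a),p(b)]))
```

```text
[-0.3108884   0.40176698 -0.36183234] 11.7
```

View pics/end.png

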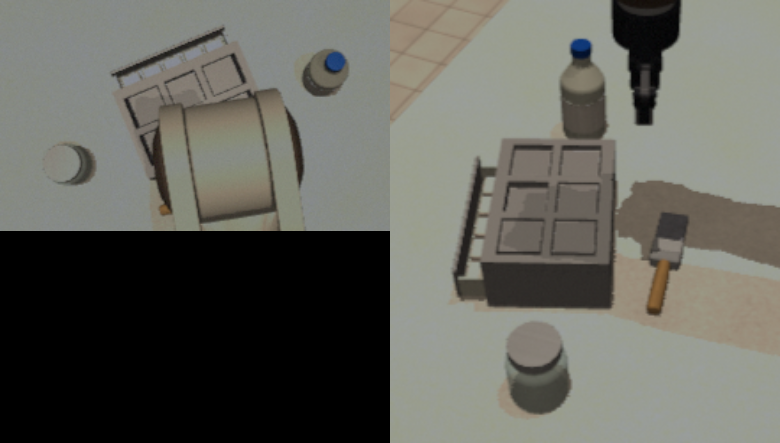

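The drawer stands out on the far side: about (465,225) in the right crop and (170,50) in the left. The bottle, jar and brush are where they were, and the gripper is clear of everything.

```bash
python3 -c "
from workcell import bot
print(bot.job_done())"
```

```text
the job is handed in; nothing more can be done
None
```

The catch was the middle pad of the far row; I pressed it to its stop, the drawer slid out and stayed out, the bottle, jar and brush look unmoved in the final pictures, and the job is handed in (no verdict was returned).

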